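Seat the spacer in the blade carrier and hold it for clamping

TASK

Pick up the aluminium spacer block that stands on the bench, bring it down to the steel bed in front of the only one of the three gaps that is wide enough for it, and slide it in along the bed from the open end, pushing the sprung plunger right in until the block's end sits flush against the stop. Do not press the block into the narrower gaps, push their plungers or disturb the other things. Finish while still gripping the block, standing on the bed and firmly pressed against the stop, ready for clamping: do not let go.

Things in the scene. Friction and masses are not known exactly. Their poses are not given: they have to be found in the camera images.
- spacer: plain aluminium spacer block standing on its long edge, 70 mm long (x), 24 mm thick (y), 64 mm tall (z), 0.2 to 0.4 kg, loose on the bench; origin at the centre of its underside. Both ends are alike. Gripped across its thickness near the top, it keeps the fingers above the 24 mm high cheeks
- nose (a point): point on the spacer's underside at the +x end face, 35 mm from its origin; this end goes into the gap first if x of the spacer points inwards (the other end may go in as well)
- bed: flat steel plate, 10 mm thick, 170 mm (x) by 220 mm (y), fixed on the bench; it carries the three bays side by side, 68 mm apart, in an order that varies. Its x is the same direction as that of the bays; its origin is on the bench, under the middle of the row of bays. The plate reaches from x = -110 to +60 mm, so some 75 mm of it is clear in front of the bays
- bay_a: bay with a gap 12 mm wide (too narrow): two aluminium cheeks 60 mm long (x from -30 to 30 mm) and 24 mm high, 62 mm wide over both, fixed on the bed; origin on the bed's top surface at the middle of the gap; x points along the gap inwards, from its open front end to its stop, y across the gap, z up. The gap is open at the top; short flared lips at the front end reach out to x = -36 mm
- bay_b: bay with a gap 28 mm wide, the only one that takes the 24 mm thick spacer: two aluminium cheeks 60 mm long (x from -30 to 30 mm) and 24 mm high, 62 mm wide over both, fixed on the bed; origin on the bed's top surface at the middle of the gap; x points along the gap inwards, from its open front end to its stop, y across the gap, z up. The gap is open at the top; short flared lips at the front end reach out to x = -36 mm
- bay_c: bay with a gap 16 mm wide (too narrow): two aluminium cheeks 60 mm long (x from -30 to 30 mm) and 24 mm high, 62 mm wide over both, fixed on the bed; origin on the bed's top surface at the middle of the gap; x points along the gap inwards, from its open front end to its stop, y across the gap, z up. The gap is open at the top; short flared lips at the front end reach out to x = -36 mm
- stop_b: steel stop block at the inner end of the wide gap, 62 mm wide, 46 mm high; origin at the foot of its flat stop face, which looks towards the open end and lies at x = +30 mm of bay_b; same axes as bay_b. A push of 15 to 20 N in all overcomes spring and friction and keeps the block firmly against the face; it is rigid. The stops of the other bays are the same
- plunger_b (a joint): travel of the sprung brass plunger in the wide bay, m: a 12 mm round pin that stands 14 mm out of the stop face, 34 mm above the bed's top, and slides along the bay's x. 0 = out; 0.014 = pushed in level with the stop face. It pushes back with 2 N at first and 5.5 N when level
- plunger_a (a joint): the same plunger in the 12 mm bay; it must not be pressed
- plunger_c (a joint): the same plunger in the 16 mm bay; it must not be pressed
- jar: white plastic jar with a blue cap, 68 mm in diameter, 75 mm tall, stands beside the bed; origin at the centre of its underside. Bystander
- driver: screwdriver lying beside the bed, about 160 mm long, below 35 mm high; origin under its middle. Bystander
- weight: small brass weight with a knob, 40 mm in diameter, 48 mm tall, near the spacer; origin at the centre of its underside. Bystander
- collar: flat steel ring, 48 mm in diameter, 18 mm tall, near the spacer; origin at the centre of its underside. Bystander
- beaker: glass beaker, 66 mm in diameter, 90 mm tall; origin at the centre of its underside. Bystander
- wash: clear plastic bottle, 60 mm in diameter, 150 mm tall; origin at the centre of its underside. Bystander
- spanner: steel spanner lying flat, 150 mm long; origin under its middle. Bystander
There are look-alikes about, which are no part of the job. Leave any green or turquoise look-alike of the spacer alone.

How it is judged:
On the way, in this order (a step that is already met when the one before it is completed fails the run):
1. the spacer is upright, low over the bed, in line with the wide gap and still in front of it (z of spacer in the frame of bay_b below 0.012 m and y of spacer in the frame of bay_b between -0.012 and 0.012 m and angle between the x axis of spacer and the x axis of bay_b, either way round below 0.2 rad and angle between spacer's own z axis and vertical below 0.15 rad and x of spacer in the frame of bay_b between -0.12 and -0.058 m), for 0.1 s.
2. the spacer has slid part way into the wide gap, low along the bed (z of spacer in the frame of bay_b below 0.012 m and y of spacer in the frame of bay_b between -0.012 and 0.012 m and angle between the x axis of spacer and the x axis of bay_b, either way round below 0.2 rad and angle between spacer's own z axis and vertical below 0.15 rad and x of spacer in the frame of bay_b between -0.045 and -0.017 m), for 0.05 s.
3. the plunger is pushed in level with the stop face (value of joint plunger_b above 0.0125 m), for 0.2 s.
At the end, for the whole second after the job is handed in: The spacer is in the wide gap, underside within 4 mm of the bed, upright within 0.06 rad and in line within 0.07 rad, its end within 1.5 mm of the stop face and pressing on it with more than 1 N, the plunger pushed in at least 12.5 mm, the spacer at rest and still held by the fingers (value of joint plunger_b above 0.0125 m and x of spacer in the frame of stop_b above -0.0365 m and z of spacer in the frame of bay_b below 0.004 m and y of spacer in the frame of bay_b between -0.004 and 0.004 m and angle between the x axis of spacer and the x axis of bay_b, either way round below 0.07 rad and angle between spacer's own z axis and vertical below 0.06 rad and contact force between spacer and stop_b above 1 N and contact force between the fingers and spacer above 2 N and linear speed of spacer below 0.01 m/s); the arm keeps its last pose, push and grip.
It fails at once if the spacer is pressed on the cheeks, stop or plunger of a narrower gap with more than 5 N (contact force between spacer and bay_a above 5 N or contact force between spacer and bay_c above 5 N).
It fails at once if the plunger of a narrower gap is pushed (value of joint any of plunger_a, plunger_c above 0.004 m).
It fails at once if a bystander is moved by more than 30 mm (distance of any of jar, driver, weight, collar, beaker, wash, spanner from where it was at the start of the episode above 0.03 m).
It also fails if it takes over 45 s, if anything falls off the work surface, if the arm or the gripper's body presses on something with over 40 N, if the wrist force passes 120 N, or if a joint passes its speed limit or range.

ROBOT

A 6-joint arm with a two-finger parallel gripper is mounted at the origin on the work surface. World frame = base frame: x ahead of the robot, y to its left, z up, the work surface at z = 0. Lengths are in m, angles in rad, forces in N, time in s.
With the tool pointing down it reaches from about 0.35 to 0.975 m from the base axis. Payload 4.9 kg.
Tool frame: the origin (TCP) lies midway between the tips of the shut fingers; the grasp point (between the pads) lies behind it (manip.grasp_offset is the y of the grasp point in the tool frame, in m); y points along the fingers, z is the direction in which the jaws open and shut, and the axes are right-handed (so a half turn about y gives the same grasp; the last joint's range is limited). The gripper opens to 85 mm and grips with 20 to 120 N. Pads are 22 mm wide; open, the fingers measure 114 mm over their backs; the gripper's body (76 mm by 85 mm) begins 54 mm behind the grasp point. The pads swing forward as they close: fully open they stand 13 mm farther back than shut.
Start: joints at [1.225, 0.053, 1.613, -0, 1.476, -0.119], TCP at [0.141, 0.609, 0.231] pointing down, gripper open.
Joint ranges: [-3.01, 3.01], [-1.01, 2.22], [0.06, 2.58], [-1.02, 4.17], [0.09, 2.62], [-3.14, 3.14]. Speed limits (rad/s): [2.57, 2.57, 3.14, 3.14, 3.14, 3.14].

INTERFACE

Orientations are given as a unit quaternion [w, x, y, z].
In Python, from plant import manip gives the robot as it stands. The module is installed in compiled form; this text tells all that it offers.
- The arm moves only by the shell command python3 -m jog 'ROWS'. ROWS is a JSON object of lists of equal length, an entry for each row: "offset": the shift along the world's x, y, z in units of 50 mm (1.0 is 50 mm), a list of three; "angular": the turn, a rotation vector about the world's x, y, z in units of 6 degrees (1.0 is 6 degrees), a list of three; "jaw": the finger opening in mm, from 0 to 85.4. In form: {"offset": [[tx, ty, tz], ...], "angular": [[ax, ay, az], ...], "jaw": [jaw, ...]}. A call has 1 to 12 rows; each row shifts and turns the commanded pose from where the row before left it; what a row does not reach is not made up. A row lasts 1/10 s, in which the tool goes at most 50 mm and 8.59 degrees, less where a joint would pass 70% of its speed; a pose out of reach is approached as far as the arm can. A call is refused whole if a number of a shift passes 1 or a number of a turn 1, either way. A call with a gripper value outside its range is refused whole. The fingers move at their own pace and stop on an object; the grip force is fixed at half the most. Time passes only in rows, so rows that do not move let the fingers close. It gives the time, the measured TCP pose, the force and the opening at its end, in the units of the state.
- manip.state(): the state, without advancing time (a new reading comes with each control period).
- manip.grab_frame(name): name is "scene" or "side" or "wrist"; returns the picture (384x512x3 uint8, blue, green, red); there is no depth.
- manip.camera_model(name): a dict with "fx", "fy", "cx", "cy" (pixels), "k1" (the pictures are not rectified: a ray, as slopes to the right and down, at radius r is drawn at 1 + k1 r^2 times it, then the intrinsics apply), "rvec" (rotation vector, rad) and "tvec" (3), from world to camera coordinates, as OpenCV has them; the wrist camera has in their place "mount" (4x4, takes a point from camera to tool coordinates, whose origin is the TCP and whose axes are the tool frame's). Camera axes: x right, y down, z forward; pixel columns grow to the right and rows downward; lengths in m; the calibration is good to about 2 mm. A picture is of the moment at which its call begins: read the wrist's pose just before it. camera_model takes no time and is no camera call.
- manip.job_done(): hands the job in, once; it reports no verdict.
The state is a dict: "time": time; "joint_pos": joint angles; "joint_vel": joint speeds; "joint_efforts": joint torques, N m; "tool_pos": TCP position; "tool_rot": TCP orientation; "contact_force": force on the tool from outside, world axes, zero at the start; "ft_torque": the same for the moment, N m; "gripper_width": opening from 0.0 (shut) to 1.0 (fully open).
Only numpy, scipy, OpenCV 4.12 (cv2) and the standard library are available. Lean on these libraries where they do the work, as an engineer would, in place of code of your own. Each camera call takes 0.05 s, during which the arm holds its last target.

## Working session

There is one attempt and no reset: what is moved stays moved. The work goes in short steps, Python scripts to look and compute and a shell command to move; the robot and the scene stay as the last step left them, time stands still between calls to the robot, and variables do not carry over. Pictures are saved under pics/ and viewed, and the job is handed in when it is done.

```bash
mkdir -p pics; python3 - <<'E'
from plant import manip
import cv2
s=manip.state(); print({k:(s[k]) for k in s}); print(manip.grasp_offset)
for n in ("scene","side","wrist"):
    cv2.imwrite(f"pics/{n}0.png",manip.grab_frame(n)); print(n,manip.camera_model(n))
E
```

```text
{'time': 0.0, 'joint_pos': array([ 1.22501309e+00,  5.33764345e-02,  1.61432669e+00,  1.19838583e-06,
        1.47600690e+00, -1.19013036e-01]), 'joint_vel': array([4.24239474e-05, 9.80409120e-04, 5.50166335e-04, 1.33675359e-03,
       9.53674611e-04, 3.49833899e-04]), 'joint_efforts': array([ 9.83674181e-04, -3.93699217e+01, -3.70167661e+01, -2.14666863e-05,
        7.20098469e-03, -2.41951687e-05]), 'tool_pos': array([0.14030878, 0.60839125, 0.23003137]), 'tool_rot': array([-0.70183752,  0.70329428, -0.08017651,  0.07983087]), 'contact_force': array([-0.01420917,  0.69033052,  0.35525048]), 'ft_torque': array([ 0.01875849, -0.0080104 , -0.01292288]), 'gripper_width': 0.9998757390916723}
-0.0187
scene {'fx': 432.1686405985647, 'fy': 432.1686405985647, 'cx': 256.58959052105325, 'cy': 187.79918039174578, 'k1': 0.039606356962974085, 'rvec': array([ 2.29997289,  0.56447584, -0.25025288]), 'tvec': array([-0.41351822, -0.10437559,  1.69340745])}
side {'fx': 433.72252521159294, 'fy': 433.72252521159294, 'cx': 261.9027225367593, 'cy': 193.6855172613593, 'k1': 0.03056328576439778, 'rvec': array([ 2.1972146 , -0.27366831,  0.11292158]), 'tvec': array([-0.45847722,  0.11876273,  1.14642681])}
wrist {'fx': 336.2990482730915, 'fy': 336.2990482730915, 'cx': 252.10219908848205, 'cy': 190.44024959096635, 'k1': -0.07972171895286767, 'mount': array([[ 4.63560343e-04,  9.56747200e-01,  2.90920232e-01,
        -7.50438027e-02],
       [ 1.53940127e-03, -2.90920601e-01,  9.56745961e-01,
        -1.43766089e-01],
       [ 9.99998708e-01,  4.33348954e-06, -1.60767711e-03,
         3.76991557e-04],
       [ 0.00000000e+00,  0.00000000e+00,  0.00000000e+00,
         1.00000000e+00]])}
```

View pics/scene0.png

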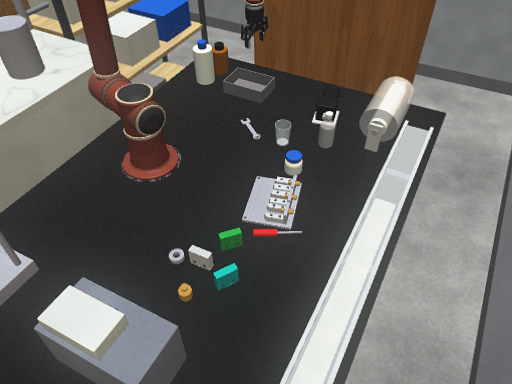

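View pics/side0.png

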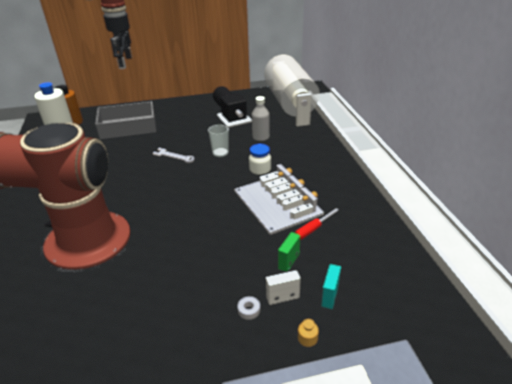

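View pics/wrist0.png

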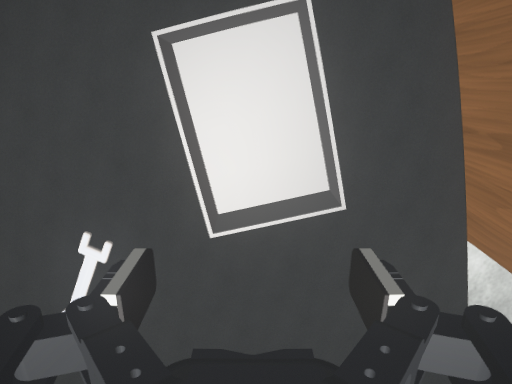

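The scene view shows three block candidates: grey-white (201,257), green (230,238) and turquoise (226,275). The grey one fits "aluminium", and the other two are the excluded look-alikes. The bed is at (273,203), with the weight (185,292) and collar (177,256) near the spacer. I'll confirm with enlarged crops.

```bash
cat > h.py <<'E'
import numpy as np, cv2
from scipy.spatial.transform import Rotation as R
from plant import manip
def dist(c): return np.array([c['k1'],0,0,0,0.])
def K(c): return np.array([[c['fx'],0,c['cx']],[0,c['fy'],c['cy']],[0,0,1.]])
def ext(n,pose=None):
    c=manip.camera_model(n)
    if n!='wrist': return c,R.from_rotvec(c['rvec']).as_matrix(),np.array(c['tvec'])
    p,q=pose; T=np.eye(4);T[:3,:3]=R.from_quat([q[1],q[2],q[3],q[0]]).as_matrix();T[:3,3]=p
    M=np.linalg.inv(T@c['mount']); return c,M[:3,:3],M[:3,3]
def proj(n,P,pose=None):
    c,Rm,t=ext(n,pose); return cv2.projectPoints(np.array(P,float).reshape(-1,3),cv2.Rodrigues(Rm)[0],t,K(c),dist(c))[0].reshape(-1,2)
def ray(n,uv,z,pose=None):
    c,Rm,t=ext(n,pose); u=cv2.undistortPoints(np.array(uv,float).reshape(-1,1,2),K(c),dist(c)).reshape(-1,2)
    d=np.c_[u,np.ones(len(u))]@Rm; o=-Rm.T@t; return o+d*((z-o[2])/d[:,2])[:,None]
def st():
    s=manip.state(); return np.array(s['tool_pos']),np.array(s['tool_rot'])
E
python3 - <<'E'
from h import *
a=cv2.imread('pics/scene0.png');b=cv2.imread('pics/side0.png')
def crop(i,x,y,w,h,f): return cv2.resize(i[y:y+h,x:x+w],None,fx=f,fy=f,interpolation=cv2.INTER_CUBIC)
cv2.imwrite('pics/c1.png',crop(a,160,165,150,140,5)[:600]) 
cv2.imwrite('pics/c2.png',crop(b,225,150,125,110,5))
cv2.imwrite('pics/c3.png',crop(b,225,230,125,110,5))
print(ray('scene',[[201,268],[230,248],[273,203],[185,298],[293,173],[177,258]],0).round(3))
print(ray('side',[[283,300],[289,265],[278,205],[308,340],[260,170],[249,310]],0).round(3))
E
```

```text
[[ 0.448 -0.33   0.   ]
 [ 0.489 -0.223  0.   ]
 [ 0.524  0.017  0.   ]
 [ 0.464 -0.439  0.   ]
 [ 0.522  0.191  0.   ]
 [ 0.36  -0.333  0.   ]]
[[ 0.441 -0.325  0.   ]
 [ 0.485 -0.225  0.   ]
 [ 0.522  0.009  0.   ]
 [ 0.463 -0.436  0.   ]
 [ 0.514  0.199  0.   ]
 [ 0.362 -0.332  0.   ]]
```

View pics/c1.png

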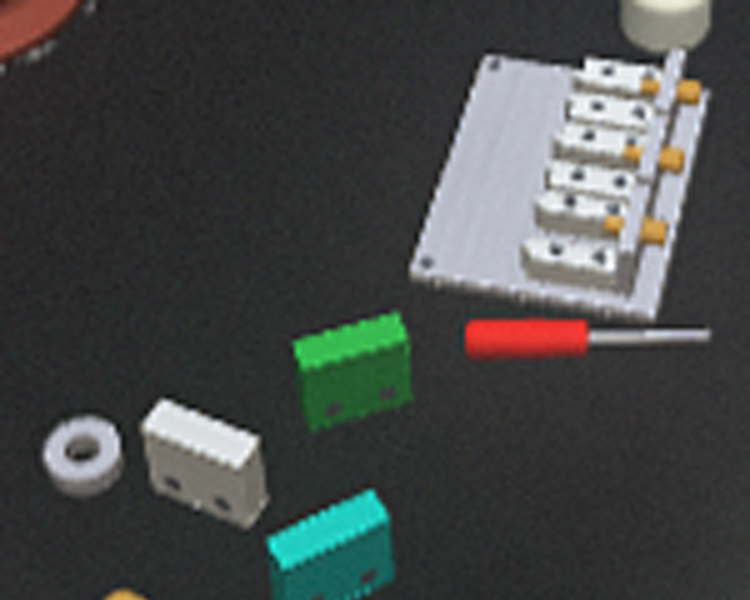

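View pics/c2.png

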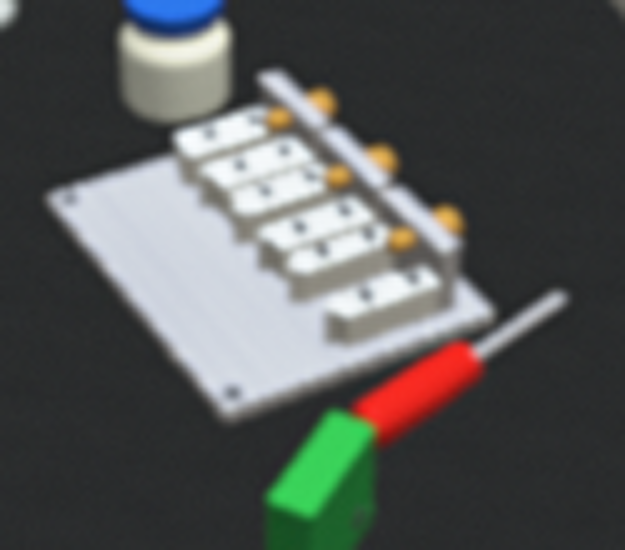

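View pics/c3.png

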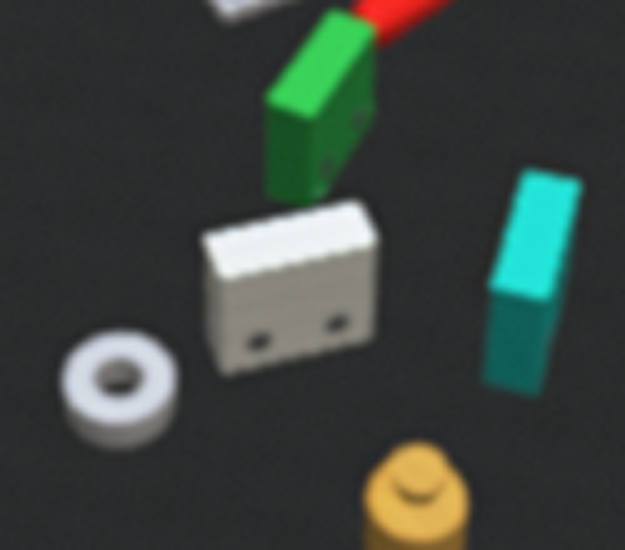

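The crops confirm the spacer as the grey block (scene crop ≈ (205,460)). The widest gap looks like the one nearest the screwdriver. Next I'll get rough poses.

```bash
python3 - <<'E'
from h import *
A=np.array([[163,400],[260,436],[240,468],[143,432]])/5+[160,165]-.4
B=np.array([[204,237],[360,202],[378,238],[222,277]])/5+[225,230]-.4
a=ray('scene',A,.064);b=ray('side',B,.064);print(a.round(4),a.mean(0).round(4));print(b.round(4),b.mean(0).round(4))
for P in (a,b):
    e=[P[1]-P[0],P[2]-P[1],P[2]-P[3],P[3]-P[0]]
    for v in e: print(np.linalg.norm(v).round(4),np.degrees(np.arctan2(v[1],v[0])).round(1))
C=np.array([[485,55],[708,92],[655,318],[412,277]])/5+[160,165]-.4
c=ray('scene',C,.01);print('bed',c.round(4));
D=np.array([[48,198],[228,410],[495,310]])/5+[225,150]-.4
print(ray('side',D,.01).round(4))
E
```

```text
[[ 0.4077 -0.3051  0.064 ]
 [ 0.4748 -0.301   0.064 ]
 [ 0.4767 -0.3263  0.064 ]
 [ 0.4105 -0.3307  0.064 ]] [ 0.4424 -0.3158  0.064 ]
[[ 0.4065 -0.3055  0.064 ]
 [ 0.4781 -0.3029  0.064 ]
 [ 0.4793 -0.325   0.064 ]
 [ 0.4084 -0.3293  0.064 ]] [ 0.4431 -0.3157  0.064 ]
0.0672 3.5
0.0254 -85.7
0.0663 3.8
0.0258 -83.7
0.0716 2.0
0.0221 -86.8
0.071 3.5
0.0239 -85.4
bed [[ 0.4117  0.1064  0.01  ]
 [ 0.5754  0.146   0.01  ]
 [ 0.6305 -0.0667  0.01  ]
 [ 0.47   -0.1093  0.01  ]]
[[ 0.4123  0.104   0.01  ]
 [ 0.4686 -0.1069  0.01  ]
 [ 0.6326 -0.0644  0.01  ]]
```

```bash
python3 - <<'E'
from h import *
p,q=st(); M=R.from_quat([q[1],q[2],q[3],q[0]]).as_matrix(); print(M.round(3))
z=M[:,2]; print('jaw az',np.degrees(np.arctan2(z[1],z[0])))
E
```

```text
[[ 0.974 -0.001  0.225]
 [-0.225 -0.001  0.974]
 [-0.    -1.    -0.002]]
jaw az 77.00589700733384
```

```bash
python3 -m jog '{"offset":[[0.5,-0.6,0],[0.5,-0.6,0],[0.5,-0.6,0],[0.5,-0.6,0],[0.5,-0.6,0],[0.5,-0.6,0],[0.5,-0.6,0],[0.5,-0.6,0],[0.4,-0.8,0],[0.4,-0.8,0],[0.4,-0.8,0],[0.4,-0.8,0]],"angular":[[0,0,0.4],[0,0,0.4],[0,0,0.4],[0,0,0.4],[0,0,0.4],[0,0,0.4],[0,0,0.4],[0,0,0],[0,0,0],[0,0,0],[0,0,0],[0,0,0]],"jaw":[55,55,55,55,55,55,55,55,55,55,55,55]}'; python3 -m jog '{"offset":[[0.4,-0.8,0],[0.4,-0.8,0],[0.4,-0.8,0],[0.4,-0.8,0],[0,0,0],[0,0,0]],"angular":[[0,0,0],[0,0,0],[0,0,0],[0,0,0],[0,0,0],[0,0,0]],"jaw":[55,55,55,55,55,55]}'
python3 - <<'E'
from h import *
p,q=st(); f=manip.grab_frame('wrist'); cv2.imwrite('pics/w1.png',f); np.savez('w1.npz',p=p,q=q); print(p,q,manip.state()['joint_pos'].round(2))
E
```

```text
time: 1.35
tool_pos: [0.4208, 0.2073, 0.2311]
tool_rot: [0.707, -0.707, -0.024, 0.024]
contact_force: [1.2, -0.2, -0.3]
gripper_width: 0.647
time: 1.95
tool_pos: [0.5004, 0.0484, 0.2308]
tool_rot: [0.707, -0.707, -0.022, 0.023]
contact_force: [0.1, -0.1, 0.5]
gripper_width: 0.645
[0.50039393 0.04842459 0.23082484] [ 0.70696886 -0.70651356 -0.02231032  0.02314885] [-0.05 -0.25  1.89  0.    1.5  -1.69]
```

View pics/w1.png

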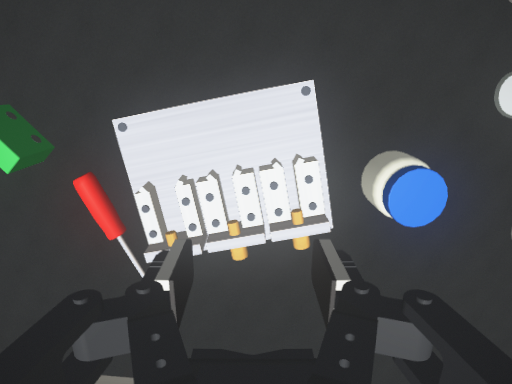

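```bash
cat > top.py <<'E'
from h import *
def top(img,n,pose,z,x0,x1,y0,y1,mm=0.35e-3):
    # image: rows = world x downward decreasing? row->x from x0, col->y from y1 down
    xs=np.arange(x1,x0,-mm); ys=np.arange(y1,y0,-mm)
    X,Y=np.meshgrid(xs,ys,indexing='ij'); uv=proj(n,np.c_[X.ravel(),Y.ravel(),np.full(X.size,z)],pose).astype(np.float32).reshape(*X.shape,2)
    return cv2.remap(img,uv[...,0],uv[...,1],cv2.INTER_CUBIC)
E
python3 - <<'E'
from top import *
d=np.load('w1.npz');pose=(d['p'],d['q']);im=cv2.imread('pics/w1.png')
cv2.imwrite('pics/t1.png',top(im,'wrist',pose,.034,.45,.65,-.12,.16))
E
```

```text
(no output)
```

View pics/t1.png

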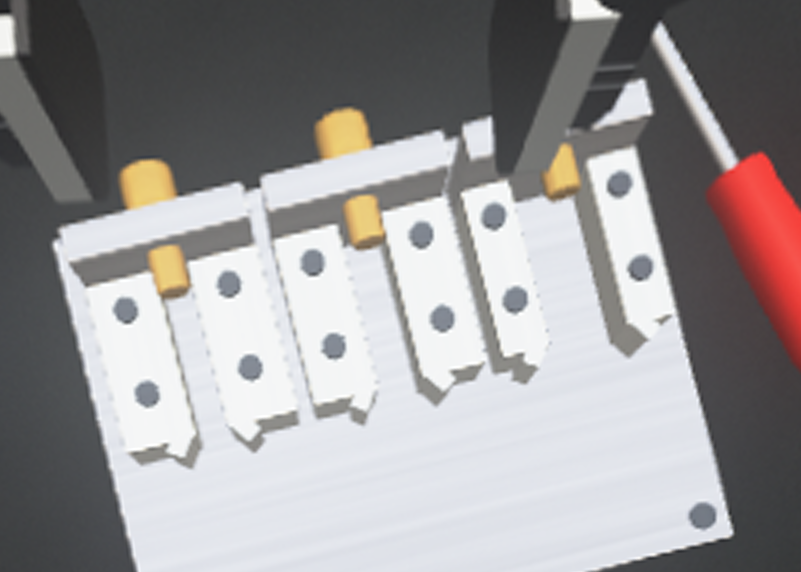

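The wrist top view shows the wide gap plainly: the bay beside the screwdriver, with its gap about 80 px (28 mm) wide and its middle near (567,241). I'll move above the spacer now.

```bash
python3 -m jog '{"offset":[[-0.1,-0.6,0],[-0.1,-0.6,0],[-0.1,-0.6,0],[-0.1,-0.6,0],[-0.1,-0.6,0],[-0.1,-0.6,0],[-0.1,-0.6,0],[-0.1,-0.6,0],[-0.1,-0.6,0],[-0.1,-0.6,-0.4],[-0.1,-0.65,-0.4],[-0.05,-0.63,-0.2]],"angular":[[0,0,0],[0,0,0],[0,0,0],[0,0,0],[0,0,0],[0,0,0],[0,0,0],[0,0,0],[0,0,0],[0,0,0],[0,0,0],[0,0,0]],"jaw":[55,55,55,55,55,55,55,55,55,55,55,55]}'; python3 -m jog '{"offset":[[0,0,0],[0,0,0]],"angular":[[0,0,0],[0,0,0]],"jaw":[55,55]}'
python3 - <<'E'
from top import *
p,q=st(); f=manip.grab_frame('wrist'); cv2.imwrite('pics/w2.png',f); np.savez('w2.npz',p=p,q=q)
cv2.imwrite('pics/t2.png',top(f,'wrist',(p,q),.064,.38,.50,-.38,-.24,.2e-3))
E
```

```text
time: 3.2
tool_pos: [0.4426, -0.3137, 0.1793]
tool_rot: [0.707, -0.706, -0.024, 0.025]
contact_force: [1.1, 0.4, -0.4]
gripper_width: 0.643
time: 3.4
tool_pos: [0.4433, -0.3137, 0.181]
tool_rot: [0.707, -0.706, -0.024, 0.024]
contact_force: [0.2, 0.2, 0.4]
gripper_width: 0.649
```

View pics/w2.png

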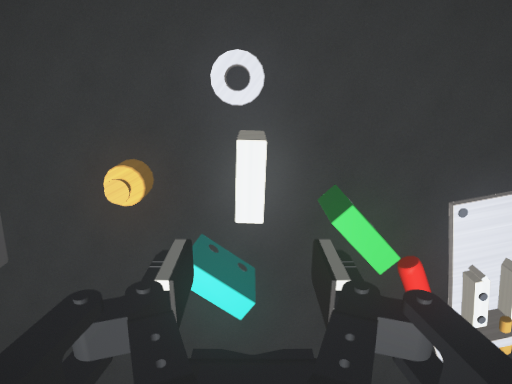

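View pics/t2.png

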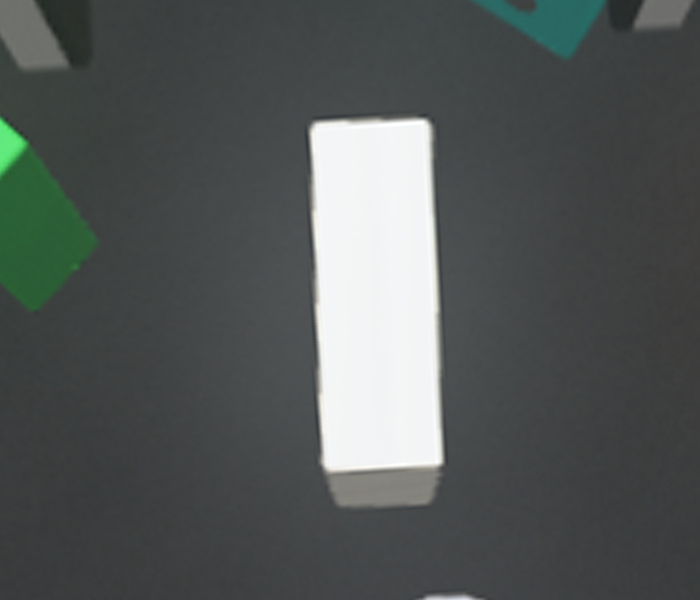

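```bash
python3 -m jog '{"offset":[[-0.04,-0.04,0],[0,0,-0.4],[0,0,-0.4],[0,0,-0.4],[0,0,-0.4],[0,0,-0.4],[0,0,-0.4],[0,0,-0.3],[0,0,-0.2],[0,0,0],[0,0,0]],"angular":[[0,0,-0.3],[0,0,0],[0,0,0],[0,0,0],[0,0,0],[0,0,0],[0,0,0],[0,0,0],[0,0,0],[0,0,0],[0,0,0]],"jaw":[46,46,46,46,46,46,46,46,46,46,46]}'
python3 - <<'E'
from h import *
cv2.imwrite('pics/w3.png',manip.grab_frame('wrist'));cv2.imwrite('pics/s3.png',cv2.resize(manip.grab_frame('side')[230:350,225:350],None,fx=5,fy=5))
E
```

```text
time: 4.55
tool_pos: [0.4415, -0.3172, 0.037]
tool_rot: [-0.707, 0.707, 0.013, -0.012]
contact_force: [-0.3, -1.0, 0.6]
gripper_width: 0.542
```

View pics/w3.png

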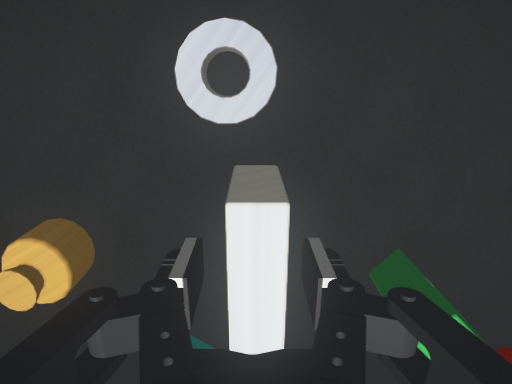

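View pics/s3.png

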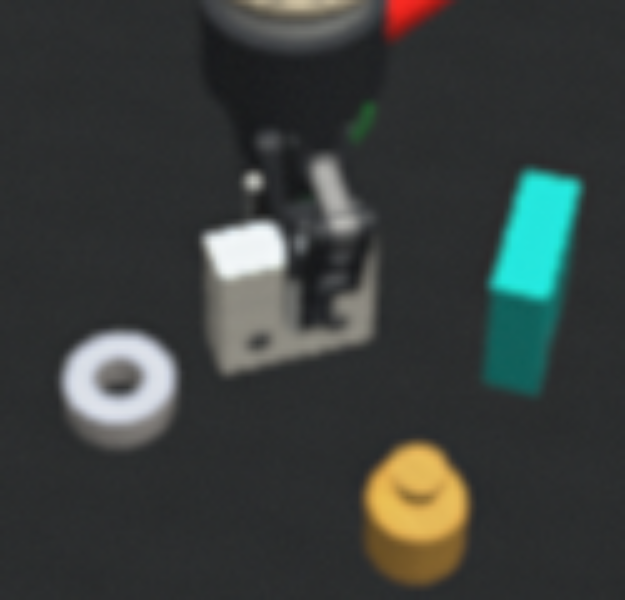

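The fingers straddle the spacer with the other objects clear (block ≈ (257,275), pads either side). Closing and lifting.

```bash
python3 -m jog '{"offset":[[0,0,0],[0,0,0],[0,0,0],[0,0,0],[0,0,0],[0,0,0]],"angular":[[0,0,0],[0,0,0],[0,0,0],[0,0,0],[0,0,0],[0,0,0]],"jaw":[15,15,15,15,15,15]}'; python3 -m jog '{"offset":[[0,0,0.2],[0,0,0.4],[0,0,0.5],[0,0,0.5],[0,0,0.4],[0,0,0]],"angular":[[0,0,0],[0,0,0],[0,0,0],[0,0,0],[0,0,0],[0,0,0]],"jaw":[15,15,15,15,15,15]}'
python3 - <<'E'
from h import *
cv2.imwrite('pics/w4.png',manip.grab_frame('wrist'));print(manip.state()['joint_pos'].round(2))
E
```

```text
time: 5.25
tool_pos: [0.4416, -0.3175, 0.0373]
tool_rot: [-0.707, 0.707, 0.013, -0.012]
contact_force: [-1.0, 1.9, 4.9]
gripper_width: 0.271
time: 5.85
tool_pos: [0.4424, -0.3183, 0.1396]
tool_rot: [-0.705, 0.708, 0.014, -0.011]
contact_force: [0.9, -0.9, -2.7]
gripper_width: 0.27
[-0.76 -0.07  1.89 -0.    1.31 -2.37]
```

View pics/w4.png

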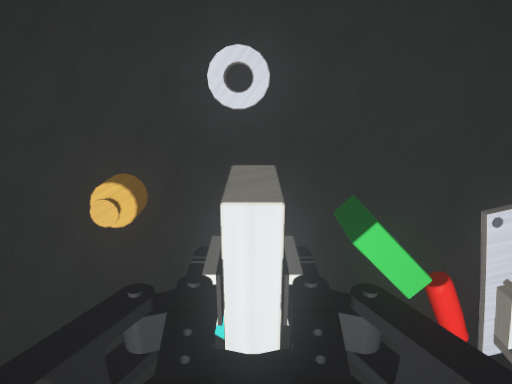

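Spacer is held (width 0.27 ≈ 23 mm). Next I'll carry it to a point above the bed in front of the wide gap, bay x ≈ −0.08, yaw 14.4°.

```bash
python3 -m jog '{"offset":[[0.09,0.52,0],[0.09,0.52,0],[0.09,0.52,0],[0.09,0.52,0],[0.09,0.52,0],[0.09,0.52,0],[0.09,0.52,0],[0.09,0.52,0],[0.09,0.52,0],[0.09,0.51,0],[0,0,0],[0,0,0]],"angular":[[0,0,0.2],[0,0,0.2],[0,0,0.2],[0,0,0.2],[0,0,0.2],[0,0,0.2],[0,0,0.2],[0,0,0.2],[0,0,0.2],[0,0,0.26],[0,0,0],[0,0,0]],"jaw":[15,15,15,15,15,15,15,15,15,15,15,15]}'
cat > look.py <<'E'
import sys
from top import *
t=sys.argv[1]; p,q=st(); f=manip.grab_frame('wrist'); np.savez(f'{t}.npz',p=p,q=q); cv2.imwrite(f'pics/w{t}.png',f)
a=manip.grab_frame('scene');b=manip.grab_frame('side');cv2.imwrite(f'pics/sc{t}.png',a);cv2.imwrite(f'pics/sd{t}.png',b)
c=cv2.resize(a[165:245,225:320],None,fx=5,fy=5,interpolation=cv2.INTER_CUBIC);d=cv2.resize(b[140:245,225:350],None,fx=400/105,fy=400/105,interpolation=cv2.INTER_CUBIC)
cv2.imwrite(f'pics/c{t}.png',np.hstack([c[:400],d])[:, :951] if False else np.hstack([cv2.resize(c,(380,400*380//475)),cv2.resize(d,(400,400*380//475))]))
M=R.from_quat([q[1],q[2],q[3],q[0]]).as_matrix();z=M[:,2];az=np.arctan2(z[1],z[0])-np.pi/2
print(p.round(4),'yaw',np.degrees(az).round(2),'tilt y',M[:,1].round(3))
O=np.array([.565,-.0388]);th=np.radians(14.4);e=np.array([np.cos(th),np.sin(th)]);n=np.array([-e[1],e[0]])
print('bay x,y',((p[:2]-O)@e).round(4),((p[:2]-O)@n).round(4),'F',manip.state()['contact_force'].round(1), manip.state()['time'])
E
python3 look.py 5
```

```text
time: 7.1
tool_pos: [0.4849, -0.057, 0.1344]
tool_rot: [0.702, -0.701, -0.088, 0.09]
contact_force: [-0.2, -0.7, -2.3]
gripper_width: 0.27
[ 0.4849 -0.057   0.1344] yaw 14.42 tilt y [-0.003  0.    -1.   ]
bay x,y -0.0822 0.0023 F [-0.3 -0.2 -2.2] 7.25
```

View pics/w5.png

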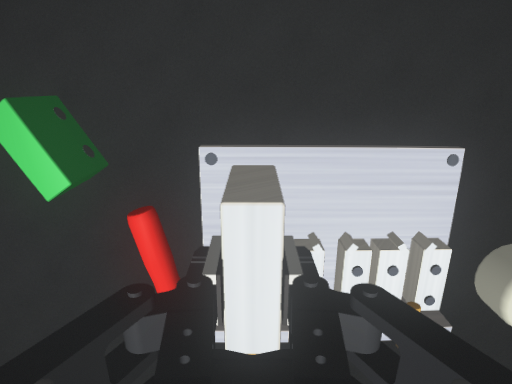

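View pics/c5.png

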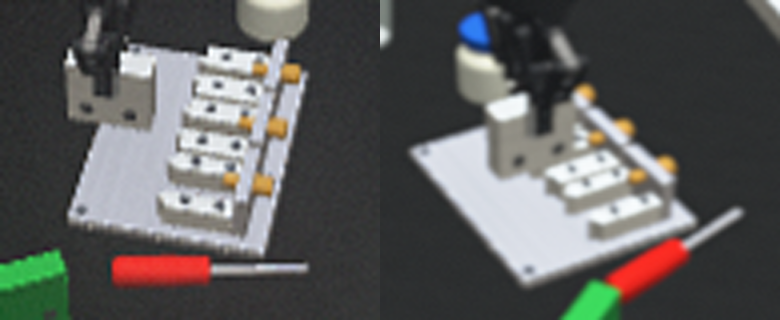

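```bash
python3 - <<'E'
from h import *
d=np.load('5.npz');pose=(d['p'],d['q'])
c=ray('wrist',[[200,147.5],[462,148.5]],.010,pose); v=c[1]-c[0]; print(c.round(4),np.linalg.norm(v),np.degrees(np.arctan2(-v[0],v[1])))
h=ray('wrist',[[357,271],[393,271],[436,270]],.034,pose);print(h.round(4))
th=np.radians(14.4);e=np.array([np.cos(th),np.sin(th)]);n=np.array([-e[1],e[0]])
m=c.mean(0)[:2]; O=m+.11*e-.068*n; print('bay origin',O.round(4)); print('tcp in bay',(d['p'][:2]-O)@e,(d['p'][:2]-O)@n)
print('holes lateral in bay_b',((h[:,:2]-O)@n).round(4))
im=cv2.imread('pics/w5.png');cv2.imwrite('pics/w5c.png',cv2.resize(im[130:330,185:475],None,fx=2.7,fy=2.7,interpolation=cv2.INTER_CUBIC))
E
```

```text
[[ 0.4662 -0.1046  0.01  ]
 [ 0.4121  0.1048  0.01  ]] 0.216287701680346 14.478777138095078
[[0.5296 0.0447 0.034 ]
 [0.5225 0.0745 0.034 ]
 [0.513  0.1109 0.034 ]]
bay origin [ 0.5626 -0.0384]
tcp in bay -0.07992938130872713 0.0013093322005672675
holes lateral in bay_b [0.0887 0.1194 0.1569]
```

View pics/w5c.png

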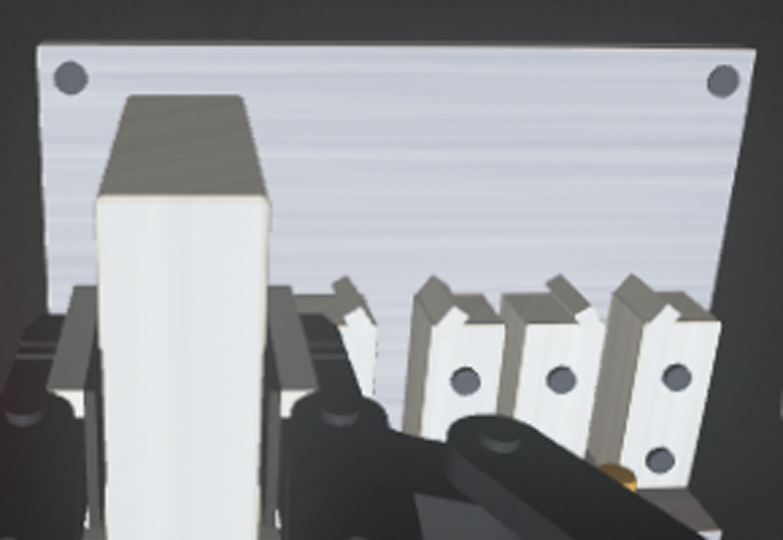

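```bash
python3 -m jog '{"offset":[[0,-0.02,-0.3],[0,0,-0.3],[0,0,-0.3],[0,0,-0.3],[0,0,-0.2],[0,0,-0.1],[0,0,-0.1],[0,0,0],[0,0,0]],"angular":[[0,0,0],[0,0,0],[0,0,0],[0,0,0],[0,0,0],[0,0,0],[0,0,0],[0,0,0],[0,0,0]],"jaw":[15,15,15,15,15,15,15,15,15]}'; python3 look.py 6
```

```text
time: 8.15
tool_pos: [0.4865, -0.0586, 0.0568]
tool_rot: [-0.701, 0.702, 0.089, -0.088]
contact_force: [0.3, 0.1, -2.5]
gripper_width: 0.266
[ 0.4865 -0.0586  0.0568] yaw 14.37 tilt y [ 0.001 -0.    -1.   ]
bay x,y -0.081 0.0003 F [-0.4  0.3 -2.4] 8.3
```

View pics/c6.png

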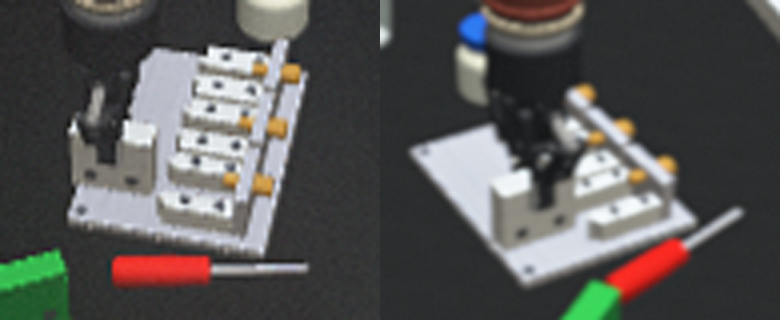

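View pics/w6.png

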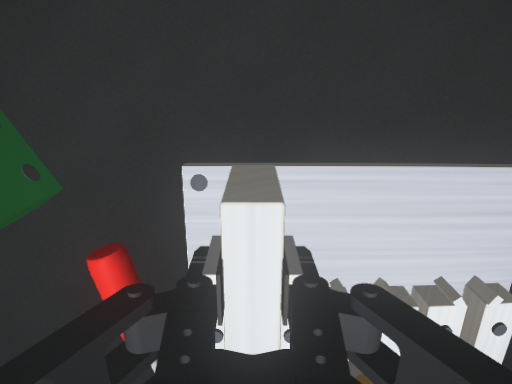

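```bash
python3 - <<'E'
from h import *
im=cv2.imread('pics/w6.png');cv2.imwrite('pics/w6c.png',cv2.resize(im[155:255,175:305],None,fx=6,fy=6,interpolation=cv2.INTER_CUBIC))
a=cv2.imread('pics/sc6.png');cv2.imwrite('pics/sc6c.png',cv2.resize(a[180:235,235:305],None,fx=10,fy=10,interpolation=cv2.INTER_CUBIC))
E
```

```text
(no output)
```

View pics/w6c.png

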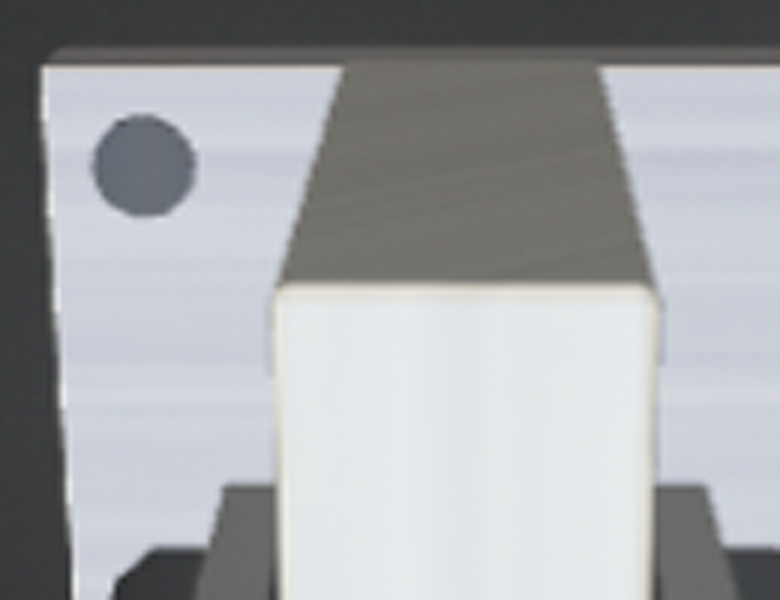

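View pics/sc6c.png

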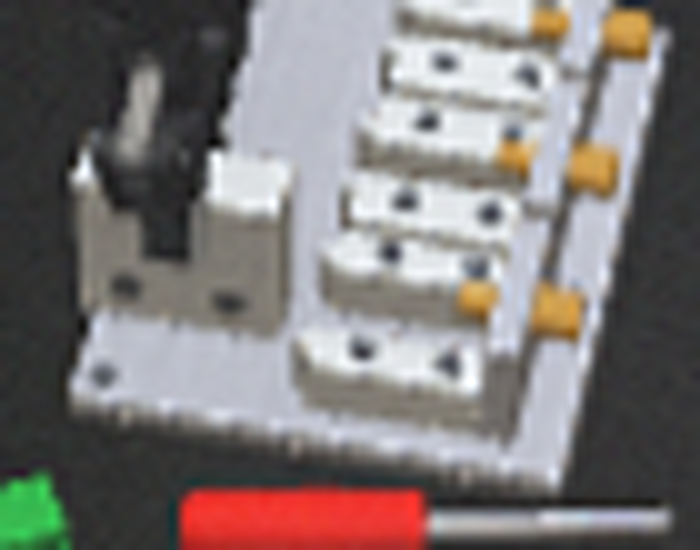

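```bash
python3 - <<'E'
from h import *
d=np.load('6.npz');pose=(d['p'],d['q'])
th=np.radians(14.4);e=np.array([np.cos(th),np.sin(th)]);n=np.array([-e[1],e[0]])
c=ray('wrist',[[181.6,165.6]],.01,pose)[0]
for zb in (.017,.0195,.022):
  b=ray('wrist',[[231.8,165.6],[274.6,165.6]],zb,pose)
  print(zb,np.linalg.norm(b[1]-b[0]),'block lat rel bay',((b.mean(0)-c)[:2]@n)-.042,'x of tail rel bed front',(b.mean(0)-c)[:2]@e)
print('tcp lat', (d['p'][:2]-c[:2])@n-.042, c)
E
```

```text
0.017 0.023893003026571765 block lat rel bay -0.00036845912329955266 x of tail rel bed front -0.0015049507348951947
0.0195 0.023567504307414566 block lat rel bay -0.0003714811513933908 x of tail rel bed front -0.0020680867799190115
0.022 0.023242005588257352 block lat rel bay -0.000374503179487215 x of tail rel bed front -0.002631222824942882
tcp lat -0.0014493169434094885 [ 0.46554405 -0.10588064  0.01      ]
```

The block is centred on the wide gap to about 0.4 mm and its tail is about 2 mm ahead of the bed's edge. I'll lower it gently until it touches the bed.

```bash
python3 -m jog '{"offset":[[0,0,-0.1],[0,0,-0.04],[0,0,0],[0,0,0]],"angular":[[0,0,0],[0,0,0],[0,0,0],[0,0,0]],"jaw":[15,15,15,15]}'; python3 -m jog '{"offset":[[0,0,-0.04],[0,0,0],[0,0,0]],"angular":[[0,0,0],[0,0,0],[0,0,0]],"jaw":[15,15,15]}'
```

```text
time: 8.7
tool_pos: [0.4859, -0.0585, 0.0491]
tool_rot: [0.702, -0.702, -0.088, 0.089]
contact_force: [-0.2, 0.4, -2.3]
gripper_width: 0.266
time: 9.0
tool_pos: [0.4861, -0.0585, 0.0474]
tool_rot: [-0.702, 0.702, 0.088, -0.088]
contact_force: [-0.4, 0.3, -1.4]
gripper_width: 0.266
```

```bash
python3 -m jog '{"offset":[[0,0,-0.02],[0,0,0],[0,0,0]],"angular":[[0,0,0],[0,0,0],[0,0,0]],"jaw":[15,15,15]}'; python3 -m jog '{"offset":[[0.097,0.025,0],[0.097,0.025,0],[0.097,0.025,0],[0.097,0.025,0],[0.097,0.025,0],[0,0,0]],"angular":[[0,0,0],[0,0,0],[0,0,0],[0,0,0],[0,0,0],[0,0,0]],"jaw":[15,15,15,15,15,15]}'; python3 look.py 7
```

```text
time: 9.3
tool_pos: [0.4863, -0.0586, 0.0473]
tool_rot: [-0.702, 0.702, 0.088, -0.088]
contact_force: [-3.6, 0.7, 5.3]
gripper_width: 0.273
time: 9.9
tool_pos: [0.5118, -0.0525, 0.0473]
tool_rot: [-0.701, 0.702, 0.089, -0.088]
contact_force: [0.8, 0.5, 3.8]
gripper_width: 0.275
[ 0.5118 -0.0525  0.0473] yaw 14.38 tilt y [ 0.003 -0.001 -1.   ]
bay x,y -0.055 0.0 F [ 3.4 -0.2  4.1] 10.05
```

View pics/c7.png

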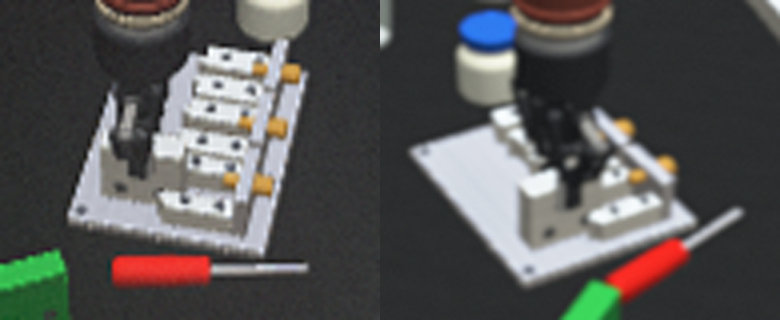

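The nose has entered the wide gap's mouth, with no jam. Sliding on.

```bash
python3 -m jog '{"offset":[[0.097,0.025,0],[0.097,0.025,0],[0.097,0.025,0],[0.097,0.025,0],[0,0,0]],"angular":[[0,0,0],[0,0,0],[0,0,0],[0,0,0],[0,0,0]],"jaw":[15,15,15,15,15]}';python3 -m jog '{"offset":[[0.097,0.025,0],[0.06,0.015,0],[0,0,0],[0,0,0]],"angular":[[0,0,0],[0,0,0],[0,0,0],[0,0,0]],"jaw":[15,15,15,15]}'; python3 look.py 8
```

```text
time: 10.55
tool_pos: [0.5301, -0.0476, 0.0473]
tool_rot: [-0.701, 0.702, 0.088, -0.088]
contact_force: [-2.5, 0.2, 8.3]
gripper_width: 0.268
time: 10.95
tool_pos: [0.5376, -0.0457, 0.0473]
tool_rot: [-0.701, 0.702, 0.088, -0.089]
contact_force: [-3.3, -0.4, 8.1]
gripper_width: 0.272
[ 0.5376 -0.0457  0.0473] yaw 14.37 tilt y [-0.    -0.001 -1.   ]
bay x,y -0.0283 0.0002 F [-2.3 -1.2  8.7] 11.1
```

View pics/c8.png

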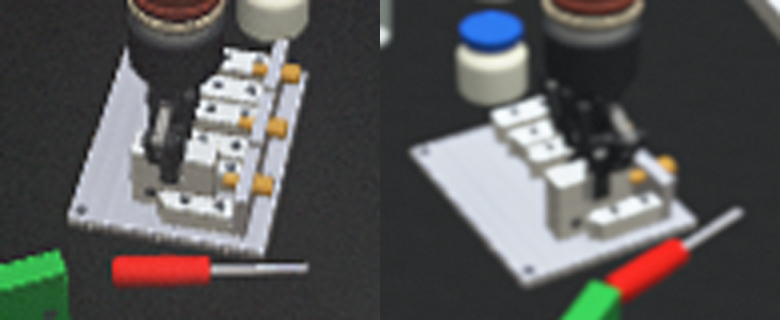

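View pics/w8.png

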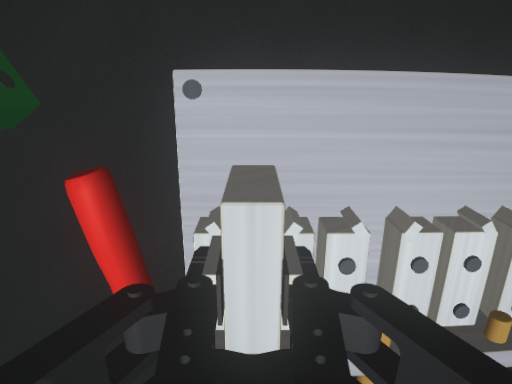

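The block sits between the wide bay's cheeks, about 9 mm before the plunger. Pressing on.

```bash
python3 -m jog '{"offset":[[0.08,0.02,0],[0.08,0.02,0],[0.08,0.02,0],[0,0,0]],"angular":[[0,0,0],[0,0,0],[0,0,0],[0,0,0]],"jaw":[15,15,15,15]}';python3 -m jog '{"offset":[[0.06,0.015,0],[0.06,0.015,0],[0,0,0],[0,0,0]],"angular":[[0,0,0],[0,0,0],[0,0,0],[0,0,0]],"jaw":[15,15,15,15]}';python3 -m jog '{"offset":[[0.04,0.01,0],[0,0,0],[0,0,0]],"angular":[[0,0,0],[0,0,0],[0,0,0]],"jaw":[15,15,15]}'
```

```text
time: 11.5
tool_pos: [0.5488, -0.0428, 0.0473]
tool_rot: [-0.701, 0.702, 0.087, -0.09]
contact_force: [-7.2, -1.1, 11.7]
gripper_width: 0.269
time: 11.9
tool_pos: [0.554, -0.0415, 0.0474]
tool_rot: [-0.701, 0.702, 0.087, -0.09]
contact_force: [-10.1, -1.6, 13.6]
gripper_width: 0.269
time: 12.2
tool_pos: [0.5557, -0.041, 0.0474]
tool_rot: [-0.701, 0.702, 0.087, -0.091]
contact_force: [-11.6, -2.7, 14.0]
gripper_width: 0.267
```

```bash
python3 -m jog '{"offset":[[0.04,0.01,0.01],[0,0,0],[0,0,0]],"angular":[[0,0,0],[0,0,0],[0,0,0]],"jaw":[15,15,15]}';python3 -m jog '{"offset":[[0.03,0.008,0],[0,0,0],[0,0,0]],"angular":[[0,0,0],[0,0,0],[0,0,0]],"jaw":[15,15,15]}';python3 -m jog '{"offset":[[0.02,0.005,0],[0,0,0],[0,0,0]],"angular":[[0,0,0],[0,0,0],[0,0,0]],"jaw":[15,15,15]}'; python3 look.py 9
```

```text
time: 12.5
tool_pos: [0.5572, -0.0406, 0.0474]
tool_rot: [-0.701, 0.702, 0.086, -0.091]
contact_force: [-11.7, -2.1, 12.9]
gripper_width: 0.265
time: 12.8
tool_pos: [0.5572, -0.0407, 0.0474]
tool_rot: [-0.701, 0.702, 0.085, -0.093]
contact_force: [-17.9, -5.2, 18.4]
gripper_width: 0.273
time: 13.1
tool_pos: [0.5572, -0.0407, 0.0475]
tool_rot: [-0.701, 0.702, 0.084, -0.094]
contact_force: [-23.1, -4.8, 22.4]
gripper_width: 0.27
[ 0.5572 -0.0407  0.0475] yaw 14.41 tilt y [-0.014 -0.003 -1.   ]
bay x,y -0.008 0.0001 F [-23.3  -5.9  21.8] 13.25
```

View pics/c9.png

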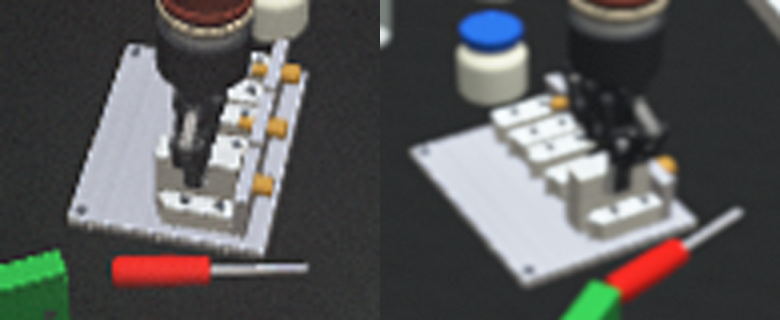

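It is hard against something rigid: motion stopped dead at x = 0.5572 while the force rose, matching flush at bay x ≈ −0.005. The tool has pitched about 0.8°, so I'll relieve the downward load and level it.

```bash
python3 -m jog '{"offset":[[0,0,0.02],[0,0,0],[0,0,0]],"angular":[[0.03,-0.13,0],[0,0,0],[0,0,0]],"jaw":[15,15,15]}'; python3 look.py 10
```

```text
time: 13.55
tool_pos: [0.5573, -0.0406, 0.0473]
tool_rot: [0.702, -0.701, -0.089, 0.088]
contact_force: [-16.1, -5.1, 14.8]
gripper_width: 0.271
[ 0.5573 -0.0406  0.0473] yaw 14.4 tilt y [ 0.001  0.    -1.   ]
bay x,y -0.0079 0.0002 F [-15.9  -4.5  13.6] 13.7
```

```bash
python3 -m jog '{"offset":[[0.012,0.003,0.01],[0,0,0],[0,0,0],[0,0,0]],"angular":[[0,0,0],[0,0,0],[0,0,0],[0,0,0]],"jaw":[15,15,15,15]}'; python3 look.py 11; python3 - <<'E'
from h import *
a=cv2.imread('pics/sc11.png');b=cv2.imread('pics/sd11.png')
f=lambda i:cv2.resize(i,(390,390),interpolation=cv2.INTER_CUBIC)
cv2.imwrite('pics/z11.png',np.hstack([f(a[170:230,245:305]),f(b[155:230,275:350])]))
E
```

```text
time: 14.1
tool_pos: [0.5573, -0.0406, 0.0473]
tool_rot: [0.702, -0.701, -0.088, 0.089]
contact_force: [-17.9, -6.1, 13.4]
gripper_width: 0.267
[ 0.5573 -0.0406  0.0473] yaw 14.41 tilt y [-0.001  0.    -1.   ]
bay x,y -0.0079 0.0002 F [-17.6  -6.4  13. ] 14.25
```

View pics/z11.png

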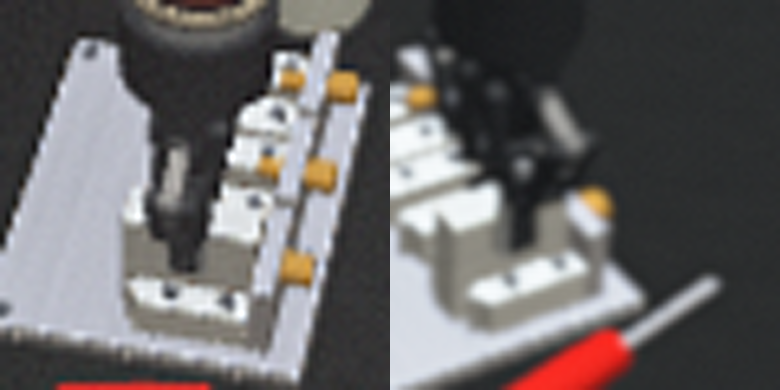

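View pics/w11.png

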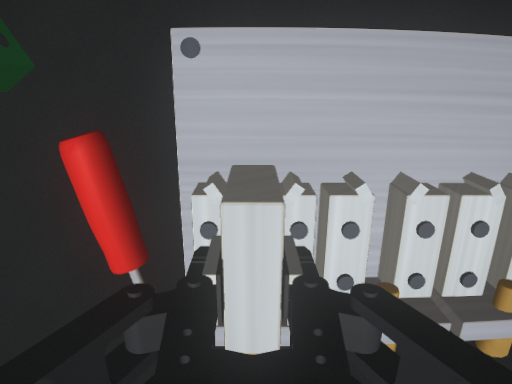

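The pictures show the block's end against the stop with no brass pin visible between them. Its tail stands about 4 mm ahead of the lips, which is what flush should look like. Handing in.

```bash
python3 - <<'E'
from plant import manip
manip.job_done(); s=manip.state(); print(s['time'],s['contact_force'],s['gripper_width'],s['tool_pos'])
E
```

```text
the job is handed in; nothing more can be done
the job is handed in; nothing more can be done
```

I picked up the grey aluminium spacer, slid it along the bed into the wide gap (the bay next to the screwdriver) and pressed it against the stop. I then handed the job in at about 14.3 s with the block still gripped. No verdict was reported.

- **Against the stop:** The tool stopped dead at x = 0.557 m while the push rose. It was pushing about 19 N horizontally at the end. The last pictures show no brass pin between block and stop, and the block's tail about 4 mm ahead of the lips, as expected when flush. I could not read the plunger's travel directly.
- **Alignment:** The tool's yaw was 14.4°, matching the bay, and its tilt was about 0.001 rad. Before entry the block was centred on the gap to about 0.4 mm.
- **Vertical load:** The block rests on the bed with about 13 N of upward force reported on the tool.
- **Disagreement between estimates:** My first estimate of the bay's position, made from the cheek holes, puts the final x at −8 mm. The later estimate, from the bed's edges, puts it at about −5 mm, which is flush. I trust the later one, because the rigid contact and the picture both agree with it.
- **Other objects:** I saw nothing displaced in the pictures, and the block did not appear to touch the narrower bays.

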